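# Uncover the tube pot and hold the heater's sprung cover

## Task

I am about to move the tubes from the steel pot into the block heater. Lift the pot's loose lid off by its knob and set it down flat, knob up, in the middle of the black bench mat, then let go of it; after that raise the heater's sprung cover clearly past its balance point, but without letting it fly open to its stop, ease it back until it is about ten degrees below the balance point, and keep holding it there with the fingers: the program finishes while still holding it. Do not drop the lid, and do not shift the pot, the jars or the tube rack.

Things in the scene. Friction and masses are not known exactly. Their poses are not given: they have to be found in the camera images.
- pot: Round steel pot, open at the top once its lid is off, 90 mm high, 108 mm across the rim, 0.8 kg, standing loose on the bench with short capped tubes inside. Origin: centre of its underside; z up.
- pot_lid: Loose steel lid on the pot: disc 120 mm across, 5 mm thick, with a centring step 90 mm across, 6 mm deep beneath it (about 12 mm of side play in the pot) and a black knob on top; 0.11 to 0.22 kg. Origin: centre of the step's underside; disc top 11 mm, knob top 40 mm above it; z up. On the pot the origin is 84 mm above the bench; set down, it rests on the step.
- lid_knob (a point): Middle of the gripping part of the lid's knob: an upright cylinder 28 mm across and 18 mm high, on a thin 14 mm stem. The point is 20 mm above the top of the disc and 31 mm above the lid's origin.
- mat: Square black rubber bench mat, 150 x 150 x 4 mm, fixed flat on the bench; empty. Origin: centre of its underside; the top is 4 mm higher.
- heater: Block heater, a fixed box with blue foot and white top, 190 mm deep (x), 220 mm wide (y), 100 mm high to the rim under its cover; turned up to 0.25 rad either way. Origin: centre of its underside; its x axis points from the front (robot side, where the grab bar is) to the back (hinge), z up.
- cover (a joint): Angle of the heater's grey sprung cover (190 x 220 x 20 mm plate, 0.9 kg, hinged at the heater's back): 0 shut and level, grows as its front rises; stop at 1.45 rad. A spring carries part of the weight: balance point at 0.90 rad (52 degrees). Let go below it, the cover falls shut; above it, it springs open to the stop. Hardly any friction; 1 to 2 N at the grab bar moves it.
- cover_hinge (a point): Middle of the cover's hinge axis, at the heater's back edge: 95 mm behind the heater's origin and 111 mm above it. The axis runs along the heater's y.
- cover_bar (a point): Middle of the cover's round level steel grab bar, 12 mm thick, parallel to the heater's y, 130 mm free between two arms, with a 39 mm clear gap (open above and below) to the plate's front edge. Shut, it is 111 mm above the bench; at angle q it is 235*cos(q) mm in front of the hinge axis and 235*sin(q) mm above it. Pinched from above along the heater's x, it turns between the pads.
- jar_a: Closed glass jar with a red cap, 72 mm across, 130 mm high, bystander: leave alone. Origin: centre of its underside.
- jar_b: Closed glass jar with a black cap, 72 mm across, 130 mm high, bystander: leave alone. Origin: centre of its underside.
- tube_rack: Wire rack of eight orange-capped tubes, 80 x 160 x 113 mm, bystander: leave alone. Origin: centre of its underside.

How it is judged (in metres and radians):
On the way, in this order (a step that is already met when the one before it is completed fails the run):
1. the lid lies flat on the mat, knob up, let go and at rest (horizontal distance between pot_lid and mat below 0.045 m and z of pot_lid in the frame of mat below 0.009 m and angle between pot_lid's own z axis and vertical below 0.1 rad and contact force between the fingers and pot_lid below 0.05 N and linear speed of pot_lid below 0.02 m/s), for 0.2 s.
2. the cover is raised past its balance point (value of joint cover above 0.95 rad), for 0.1 s.
At the end, for the whole second after the job is handed in: Fingers alone hold the cover still at 0.60 to 0.86 rad (balance: 0.90), after it was past 0.95; the lid lies flat (0.1 rad), knob up, at rest and let go, its centre within 45 mm of the mat centre; the pot stands upright within 30 mm of its start (value of joint cover between 0.6 and 0.86 rad and velocity of joint cover between -0.08 and 0.08 rad/s and contact force between the fingers and heater above 0.1 N and contact force between each of pot_lid, pot, jar_a, jar_b, tube_rack and heater below 0.05 N and horizontal distance between pot_lid and mat below 0.045 m and z of pot_lid in the frame of mat below 0.009 m and angle between each of pot_lid, pot's own z axis and vertical below 0.1 rad and linear speed of pot_lid below 0.02 m/s and distance of pot from where it was at the start of the episode below 0.03 m); the arm keeps its last pose, push and grip.
It fails at once if the cover flew open to its stop (beyond 1.30 rad) (value of joint cover above 1.3 rad).
It fails at once if the lid was dropped (contact force between the fingers and pot_lid below 0.05 N and linear speed of pot_lid above 0.5 m/s).
It fails at once if the pot was shifted or tipped (distance of pot from where it was at the start of the episode above 0.03 m or angle between pot's own z axis and vertical above 0.3 rad).
It fails at once if a jar or the tube rack was shifted or tipped (distance of any of jar_a, jar_b, tube_rack from where it was at the start of the episode above 0.025 m or angle between any of jar_a, jar_b, tube_rack's own z axis and vertical above 0.3 rad).
It also fails if it takes over 54 s, if anything falls off the work surface, if the arm or the gripper's body presses on something with over 40 N, if the wrist force passes 120 N, or if a joint passes its speed limit or range.

## Robot

A 7-joint arm with a two-finger parallel gripper is mounted at the origin on the work surface. World frame = base frame: x ahead of the robot, y to its left, z up, the work surface at z = 0. Lengths are in mm, angles in rad, forces in N, time in s.
With the tool pointing down it reaches from about 425 to 950 mm from the base axis. Payload 4.7 kg.
Tool frame: the origin (TCP) lies between the finger pads; the fingertips stand 8 mm ahead of it and the grasp point (between the pads) lies 11 mm behind it; z points along the fingers, y is the line along which they close (so a half turn about z gives the same grasp; the last joint's range is limited). The gripper opens to 87 mm and grips with 3 to 60 N. Pads are 19 mm wide; open, the fingers measure 117 mm over their backs; the gripper's body (75 mm by 190 mm) begins 51 mm behind the grasp point.
Start: joints at [1.134, 0.469, -0.049, 1.532, 0.024, 1.141, -0.082], TCP at [267.745, -619.646, 230.573] pointing down, gripper open.
Joint ranges: [-2.59, 2.59], [-0.33, 1.99], [-1.39, 1.29], [0.1, 2.45], [-1.04, 4.18], [0.21, 1.99], [-2.66, 2.66]. Speed limits (rad/s): [2.57, 2.57, 3.14, 3.14, 3.14, 3.14, 3.14].

## Interface

Orientations are given as a rotation vector (axis times angle).
In Python, from plant import env, solver, read_camera, camera_model, telemetry gives the robot as it stands. Calls block until the motion is done:
- env.move_pose(position, orientation): joint-space move of the TCP to a pose.
- env.move_l(position, rotation=None, feed=150): straight line of the TCP; rotation=None keeps the orientation; feed is the mean speed in mm/s.
- env.move_j(angles): joint-space move.
- env.open_jaws() and env.clamp(): open the fingers fully, or close them until they stop; the grip force is fixed at half the most.
- env.wait(seconds).
- solver.solve_ik(position, orientation): joint angles nearest the present ones, or None.
- read_camera(name): name is "side" or "top"; returns (picture, depth): 384x512x3 uint8, red, green, blue; 384x512 float32, mm along the optical axis (not along the pixel's ray), 0 where there is no reading.
- camera_model(name): a dict with "K" (3x3 intrinsics, pixels), "camera_from_world" (4x4, takes a point from world to camera coordinates). Camera axes: x right, y down, z forward; pixel columns grow to the right and rows downward; lengths in mm; the calibration is good to about 2 mm. A picture is of the moment at which its call begins. camera_model takes no time and is no camera call.
A pose or a line that the arm cannot do raises env.IKError and nothing moves.
- env.sign_off(): hands the job in; it is judged then, once.
Readings, each from a call of its own:
- telemetry.current_clock(): time.
- telemetry.current_joint_positions(): joint angles.
- telemetry.current_joint_velocities(): joint speeds.
- telemetry.current_tau(): joint torques, N m.
- telemetry.current_tcp_pos(): TCP position.
- telemetry.current_orientation(): TCP orientation.
- telemetry.current_ft_force(): force on the tool from outside, world axes, zero at the start.
- telemetry.current_ft_torque(): the same for the moment, N m.
- telemetry.current_width(): finger opening in mm.
- telemetry.current_gripper_force(): force on a finger pad.
Only numpy, scipy, OpenCV 4.12 (cv2) and the standard library are available. Lean on these libraries where they do the work, as an engineer would, in place of code of your own. Each camera call takes 0.05 s, during which the arm holds its last target. There are 200 camera calls.

## Working session

There is one attempt and no reset: what is moved stays moved. The work goes in short steps, each a Python script; the robot and the scene stay as the last script left them, time stands still between calls to the robot, and variables do not carry over. Pictures are saved under pics/ and viewed, at most 10 in all, crops included, and the job is handed in when it is done.

```bash
ls; mkdir -p pics
python3 - <<'E'
from plant import env, solver, read_camera, camera_model, telemetry
import cv2, numpy as np
for n in ("top","side"):
    p,d=read_camera(n); cv2.imwrite(f"pics/{n}0.png",p[:,:,::-1]); np.save(f"pics/{n}0.npy",d)
    m=camera_model(n); print(n,m["K"],np.linalg.inv(m["camera_from_world"]).round(3))
print(telemetry.current_clock(), telemetry.current_orientation())
E
```

```text
pics
top [[401.31479287   0.         263.08742134]
 [  0.         401.31479287 191.29902124]
 [  0.           0.           1.        ]] [[ 3.000000e-02 -9.970000e-01  7.700000e-02  5.260740e+02]
 [-9.990000e-01 -3.200000e-02 -1.900000e-02 -5.970500e+01]
 [ 2.200000e-02 -7.600000e-02 -9.970000e-01  1.435541e+03]
 [ 0.000000e+00  0.000000e+00  0.000000e+00  1.000000e+00]]
side [[450.89359847   0.         254.39835147]
 [  0.         450.89359847 189.03815551]
 [  0.           0.           1.        ]] [[-1.00000e+00  2.00000e-03  3.10000e-02  5.68297e+02]
 [-2.40000e-02  5.63000e-01 -8.26000e-01  1.19341e+03]
 [-1.90000e-02 -8.26000e-01 -5.63000e-01  9.88168e+02]
 [ 0.00000e+00  0.00000e+00  0.00000e+00  1.00000e+00]]
0.1 [-3.07485508e+00 -6.35771034e-01  6.66881784e-04]
```

View pics/top0.png

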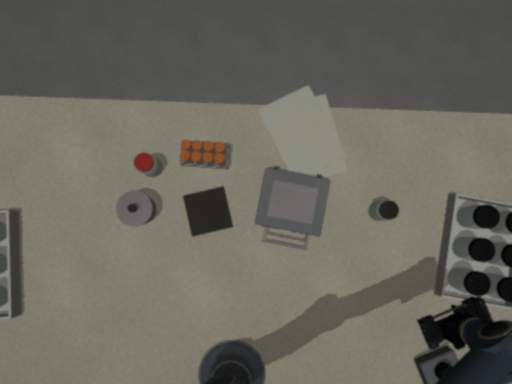

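View pics/side0.png

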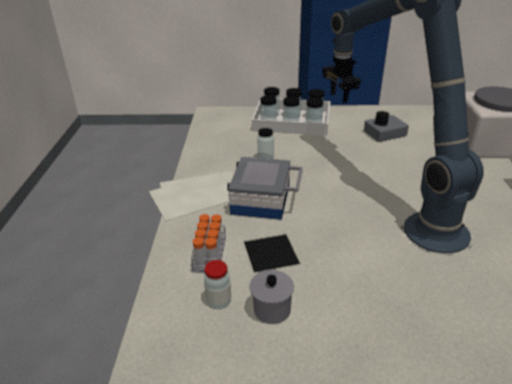

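The top view shows the lid at about (136,208), mat (208,211), heater cover (292,202) and bar (286,240). The red jar is at (145,162), the rack at (205,153) and jar_b at (385,210). The side view agrees: knob at (271,281), mat (271,252), cover (262,175).

```bash
cat > h.py <<'E'
from plant import env, solver, read_camera, camera_model, telemetry
import cv2, numpy as np
from scipy.spatial.transform import Rotation as R
def ray(n,uv,z):
    m=camera_model(n); T=np.linalg.inv(m["camera_from_world"])
    uv=np.atleast_2d(uv).astype(float); d=np.c_[uv,np.ones(len(uv))]@np.linalg.inv(m["K"]).T@T[:3,:3].T
    o=T[:3,3]; return o+d*((z-o[2])/d[:,2])[:,None]
def cloud(n,d):
    m=camera_model(n); T=np.linalg.inv(m["camera_from_world"]); v,u=np.indices(d.shape)
    c=(np.stack([u,v,np.ones_like(u)],-1)@np.linalg.inv(m["K"]).T)*d[...,None]
    return c@T[:3,:3].T+T[:3,3]
def down(yaw): # tool z down, closing axis (tool y) at angle yaw from world x
    y=np.array([np.cos(yaw),np.sin(yaw),0]); z=np.array([0,0,-1.]); 
    return R.from_matrix(np.c_[np.cross(y,z),y,z]).as_rotvec()
def blob(mask,box):
    m=np.zeros_like(mask,np.uint8); a,b,c,d=box; m[c:d,a:b]=mask[c:d,a:b]
    return max(cv2.findContours(m,cv2.RETR_EXTERNAL,cv2.CHAIN_APPROX_NONE)[0],key=cv2.contourArea)
E
cat > m.py <<'E'
from h import *
for n,boxes in (("top",dict(mat=(170,245,175,245),knob=(120,145,198,218))),("side",dict(mat=(235,305,232,272),knob=(262,282,272,288)))):
    p=cv2.imread(f"pics/{n}0.png"); g=p.max(2); 
    c=blob(g<(50),boxes["mat"]); r=cv2.minAreaRect(c); b=ray(n,cv2.boxPoints(r) if n=="top" else cv2.approxPolyDP(c,6,True)[:,0],4)
    print(n,"mat",r,"\n",b.round(0), b.mean(0))
    c=blob(g<50,boxes["knob"]); M=cv2.moments(c); print("knob",cv2.boundingRect(c),ray(n,[M['m10']/M['m00'],M['m01']/M['m00']],124 if n=="top" else 117))
d=np.load("pics/top0.npy"); P=cloud("top",d); z=P[...,2]
print("bench z",np.median(z[250:300,100:200]))
c=blob((z>85)&(z<140),(105,165,180,235)); (u,v),r=cv2.minEnclosingCircle(c); print("lid",u,v,r,ray("top",[u,v],95), np.median(z[200:204,140:150]))
c=blob((z>110),(240,345,155,235)); r=cv2.minAreaRect(c); b=ray("top",cv2.boxPoints(r),121);print("cover",r,b.round(0),b.mean(0), np.median(z[195:210,285:300]))
p=cv2.imread("pics/top0.png"); cv2.imwrite("pics/crop.png",np.hstack([cv2.resize(p[155:260,240:345],None,fx=4,fy=4,interpolation=2),cv2.resize(p[155:260,110:205],None,fx=4,fy=4,interpolation=2)]))
print(z[225:252:2,286].round(0),z[225:252:2,280].round(0))
E
python3 m.py
```

```text
top mat ((207.5411834716797, 210.93527221679688), (39.806732177734375, 39.915199279785156), 77.47119140625) 
 [[611. 195.   4.]
 [646.  58.   4.]
 [509.  22.   4.]
 [474. 158.   4.]] [560.28687572 107.97890411   4.        ]
knob (128, 205, 9, 6) [[560.78842722 338.19788618 124.        ]]
side mat ((271.16851806640625, 252.37063598632812), (30.3718318939209, 47.822174072265625), 79.04593658447266) 
 [[516.  24.   4.]
 [646.  60.   4.]
 [613. 190.   4.]
 [479. 154.   4.]] [563.21696281 107.13967506   4.        ]
knob (267, 275, 9, 12) [[561.47362196 343.74152377 117.        ]]
bench z 2.494413616373322
lid 134.25 208.25 18.2655029296875 [[559.23142211 340.08113616  95.        ]] 98.23897533135084
cover ((292.2018737792969, 204.256591796875), (66.95816802978516, 68.86248779296875), 10.61965560913086) [[ 494.  -56.  121.]
 [ 717.  -91.  121.]
 [ 683. -310.  121.]
 [ 460. -272.  121.]] [ 588.4819213 -181.9979819  121.       ] 123.13107478768802
[126. 126. 123.   4.  -2.  -5.  -1.   1.   1. 115. 119.   2.   5.   3.] [128. 122.   6.  -1.   5.  -0.   3.   5. 113. 120.  -1.  -1.   3.   4.]
```

View pics/crop.png

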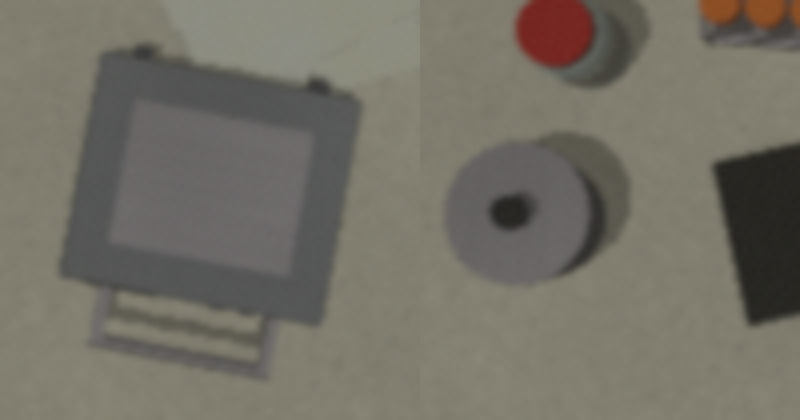

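The crop (4x, origin (240,155)) shows the bar running from (263,241) to (307,248.5), with the cover yawed about 10°. The knob is on the lid's centre. Next: measure the bar and plate, then check reachability of the lid poses and of a 45° tilted bar pinch. The tilt keeps the open upper finger clear of the plate edge.

```bash
cat > m2.py <<'E'
from h import *
z=cloud("top",np.load("pics/top0.npy"))[...,2]
m=np.zeros(z.shape,np.uint8); m[160:258,245:340]=(z[160:258,245:340]>70)
plate=cv2.morphologyEx(m,cv2.MORPH_OPEN,np.ones((21,21)))
r=cv2.minAreaRect(blob(plate,(0,512,0,384))); b=ray("top",cv2.boxPoints(r),121); print("plate",b.round(0)[:,:2].tolist(),b.mean(0))
c=ray("top",[r[0]],121)[0]
e=[b[i]-b[i-1] for i in range(4)]; e=max(e,key=lambda v:abs(v[0])); e*=np.sign(e[0]); yaw=np.arctan2(e[1],e[0]); print("yaw plate",yaw,np.linalg.norm(b[0]-b[1]),np.linalg.norm(b[1]-b[2]))
ys,xs=np.nonzero(m); Q=ray("top",np.c_[xs,ys],111)
f=np.array([np.cos(yaw),np.sin(yaw),0]); s=np.array([-f[1],f[0],0]); 
a=(Q-c)@f; t=(Q-c)@s; k=(a<-130)&(a>-160)&(abs(t)<60)
pf=np.polyfit(t[k],a[k],1); print("bar a",pf,k.sum(), "t ends",t[a<-130].min(),t[a<-130].max())
print("bar", c+f*pf[1], "hinge", c+f*(pf[1]+235))
E
python3 m2.py
python3 - <<'E'
from h import *
for p,y in (((560,340,108),np.pi/2),((560,340,108),-np.pi/2),((561,107,28),np.pi/2),((561,107,28),-np.pi/2),((561,107,250),-np.pi/2),((561,107,250),np.pi/2)):
    print(p,y,solver.solve_ik(np.array(p,float),down(y)))
E
```

```text
plate [[519.0, -60.0], [707.0, -89.0], [673.0, -308.0], [486.0, -276.0]] [ 596.32258795 -183.36915827  121.        ]
yaw plate -0.1538921116043791 189.96382791567845 221.11063008331936
bar a [ 2.80379432e-03 -1.39482846e+02] 137 t ends -181.6956636028827 103.20663668121867
bar [ 457.96487734 -161.83733233  121.        ] hinge [ 690.18763801 -197.85940092  121.        ]
(560, 340, 108) 1.5707963267948966 [ 0.09941863  0.87453471 -1.16044375  1.65495495  0.85378039  1.20369904
  0.30491466]
(560, 340, 108) -1.5707963267948966 [-0.12771374  0.6658605  -0.7137895   1.66787132  0.50164422  0.99922014
 -2.58486258]
(561, 107, 28) 1.5707963267948966 [ 0.28374098  0.68234805 -0.74481655  1.91679991  0.64104977  0.79628692
  0.75249075]
(561, 107, 28) -1.5707963267948966 [ 0.02690704  0.5862262  -0.38256317  1.93157843  0.33240391  0.68526021
 -2.12849894]
(561, 107, 250) -1.5707963267948966 [ 0.26143443  0.35754891 -0.67278217  1.73302042  0.24287352  1.13578486
 -2.05459208]
(561, 107, 250) 1.5707963267948966 [ 0.48964223  0.46297033 -1.01864271  1.72178987  0.42094257  1.19590015
  0.93015396]
```

```bash
cat >> h.py <<'E'
YAW=-0.154; F=np.array([np.cos(YAW),np.sin(YAW),0]); Z=np.array([0,0,1.])
BAR=np.array([458.,-161.8,111.]); H=BAR+235*F
def tilt(t,sg=1):
    y=sg*(np.cos(t)*F+np.sin(t)*Z); z=np.sin(t)*F-np.cos(t)*Z
    return R.from_matrix(np.c_[np.cross(y,z),y,z]).as_rotvec(), z
def barpose(q,t,sg=1,back=0.,h=None):
    h=H if h is None else h
    rv,z=tilt(t,sg); return h-235*np.cos(q)*F+235*np.sin(q)*Z+z*(11-back), rv
E
python3 - <<'E'
from h import *
lo=np.array([-2.59,-.33,-1.39,.1,-1.04,.21,-2.66]);hi=np.array([2.59,1.99,1.29,2.45,4.18,1.99,2.66])
mg=lambda q: None if q is None else round(float(np.min(np.minimum(q-lo,hi-q))),2)
for y in np.arange(-3,3.1,.5):
    print(round(y,1),[mg(solver.solve_ik(np.array(p,float),down(y))) for p in ((560,340,108),(560,340,250),(561,107,250),(561,107,28))])
for t in (.3,.5,.8,1.1):
  for sg in (1,-1):
    print(t,sg,[mg(solver.solve_ik(*barpose(q,t,sg,b))) for q,b in ((0,100),(0,0),(.5,0),(1.0,0),(.75,0))])
E
```

```text
-3.0 [0.21, 0.21, 0.1, 0.2]
-2.5 [0.18, 0.07, 0.17, 0.22]
-2.0 [0.36, 0.35, 0.22, 0.19]
-1.5 [0.14, 0.15, 0.67, 0.48]
-1.0 [0.63, 0.46, 0.66, 0.5]
-0.5 [0.48, 0.34, 0.63, 0.51]
0.0 [0.24, 0.35, 0.61, 0.52]
0.5 [0.26, 0.34, 0.55, 0.53]
1.0 [0.24, 0.33, 0.5, 0.53]
1.5 [0.23, 0.32, 0.4, 0.53]
2.0 [0.39, 0.4, 0.22, 0.39]
2.5 [0.21, 0.21, 0.22, 0.2]
3.0 [0.21, 0.21, 0.22, 0.2]
0.3 1 [0.22, 0.12, 0.35, 0.52, 0.47]
0.3 -1 [None, 0.12, 0.01, 0.03, None]
0.5 1 [0.06, 0.04, 0.15, 0.37, 0.27]
0.5 -1 [0.05, 0.08, None, None, None]
0.8 1 [None, None, None, None, None]
0.8 -1 [None, None, None, None, None]
1.1 1 [None, None, None, None, None]
1.1 -1 [None, None, None, 0.12, None]
```

Run:
```python
from h import *
rv=down(-1.0); K=np.array([560.3,340.5,0])
env.move_l([267,-619,330.]); 
env.move_pose(K+[0,0,300],rv); env.move_l(K+[0,0,160.])
env.move_l(K+[0,0,108.],feed=80)
print(telemetry.current_clock(),telemetry.current_ft_force())
env.clamp(); print(telemetry.current_width(),telemetry.current_gripper_force(),telemetry.current_ft_force(),telemetry.current_tcp_pos())
env.move_l(K+[0,0,150.],feed=60); print(telemetry.current_width(),telemetry.current_ft_force(),telemetry.current_clock())
p,d=read_camera("side"); cv2.imwrite("pics/side1.png",cv2.resize(p[200:350,180:380,::-1],None,fx=3,fy=3))
```

```text
6.3 [0.24367122 0.04003827 0.6859118 ]
26.79576856003221 30.00005615875125 [-0.74540971 -0.71515598  0.11282418] [560.35525405 340.33439327 107.94878452]
27.141440383542648 [ 0.48235299  0.28708973 -0.83466058] 8.1583
```

View pics/side1.png

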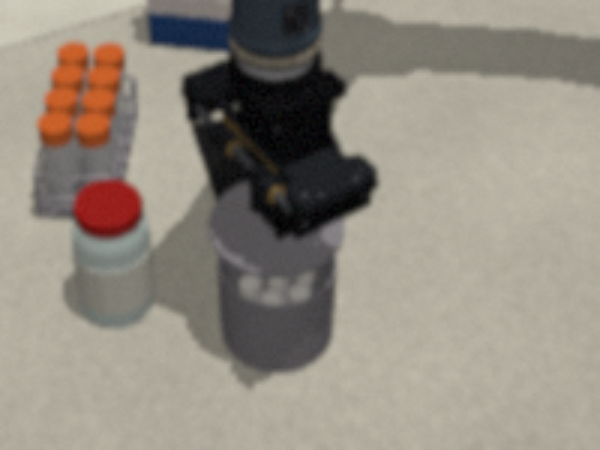

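The width reads 27 mm, so the knob is held. The lid covers the pot's top in this crop (disc around (275,230)), so I can't tell whether it came off. I'll lift higher and look again.

Run:
```python
from h import *
K=np.array([560.3,340.5,0])
env.move_l(K+[0,0,230.],feed=100); env.wait(.2); print(telemetry.current_width(),telemetry.current_ft_force(),telemetry.current_clock())
p,d=read_camera("side"); cv2.imwrite("pics/side2.png",cv2.resize(p[170:340,180:380,::-1],None,fx=3,fy=3))
```

```text
27.284040741253403 [ 0.43705116  0.12508023 -2.02510436] 9.3583
```

View pics/side2.png

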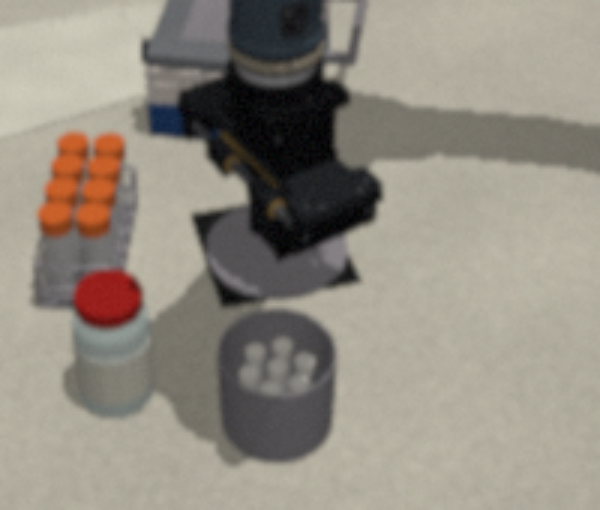

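The lid is off and roughly level around (277,250) in the crop, and the pot stands open at (277,385) with its tubes visible. Next I set the lid on the mat.

Run:
```python
from h import *
M=np.array([561.,107.5,0])
env.move_l(M+[0,0,230.],feed=150); env.move_l(M+[0,0,60.],feed=150); env.move_l(M+[0,0,33.],feed=50)
env.wait(.1); f0=telemetry.current_ft_force()[2]; z=33.
while z>24:
    z-=1; env.move_l(M+[0,0,z],feed=30); f=telemetry.current_ft_force()[2]
    if f-f0>1.5: break
print(z,f0,f,telemetry.current_tcp_pos(),telemetry.current_clock())
env.open_jaws(); env.wait(.3); env.move_l(M+[0,0,z+60],feed=80); env.move_l(M+[0,0,300.],feed=250)
print(telemetry.current_clock())
env.move_pose(BAR+[-20.,0,220.],down(YAW)); print(telemetry.current_clock(),telemetry.current_joint_positions())
p,d=read_camera("top"); cv2.imwrite("pics/top1.png",p[:,:,::-1]); np.save("pics/top1.npy",d)
cv2.imwrite("pics/top1c.png",cv2.resize(p[140:270,110:320,::-1],None,fx=3,fy=3))
P=cloud("top",d); z=P[...,2]
c=blob((z>8)&(z<60),(170,250,170,250)); (u,v),r=cv2.minEnclosingCircle(c); print("lid",ray("top",[u,v],15),r*1.42e3/401)
lo=np.array([-2.59,-.33,-1.39,.1,-1.04,.21,-2.66]);hi=np.array([2.59,1.99,1.29,2.45,4.18,1.99,2.66])
mg=lambda q: None if q is None else round(float(np.min(np.minimum(q-lo,hi-q))),2)
def bp(q,t,ph,b):
    rv,z0=tilt(t); r=R.from_rotvec(rv); r=R.from_rotvec(ph*r.as_matrix()[:,1])*r
    return barpose(q,t)[0]-11*z0+(11-b)*r.as_matrix()[:,2], r.as_rotvec()
for t in (.5,.6,.7,.8):
  for ph in (-.7,-.4,0,.4,.7):
    print(t,ph,[mg(solver.solve_ik(*bp(q,t,ph,b))) for q,b in ((0,80),(0,0),(.3,0),(.6,0),(1.0,0),(.75,0))])
```

```text
27.0 -0.9810695267690943 5.959801169963896 [561.021148   107.52246674  27.82574234] 14.6833
18.0667
19.3917 [ 1.40677647  0.22494773 -1.30120747  1.81552775  0.22604914  1.27282576
 -0.10854099]
lid [[559.1435007  119.19291018  15.        ]] 82.59338264750721
0.5 -0.7 [0.1, 0.11, 0.14, 0.26, 0.21, 0.36]
0.5 -0.4 [0.03, 0.05, 0.14, 0.07, 0.31, 0.08]
0.5 0 [0.03, 0.04, 0.08, 0.11, 0.18, 0.13]
0.5 0.4 [0.02, 0.06, 0.07, 0.04, 0.05, 0.04]
0.5 0.7 [0.15, 0.16, 0.11, 0.1, 0.08, 0.09]
0.6 -0.7 [0.03, 0.06, 0.08, 0.21, 0.42, 0.29]
0.6 -0.4 [None, None, 0.07, 0.2, 0.11, 0.28]
0.6 0 [None, None, None, 0.08, 0.16, 0.05]
0.6 0.4 [0.03, None, 0.03, 0.25, 0.02, 0.25]
0.6 0.7 [0.06, 0.12, 0.05, 0.05, 0.06, 0.06]
0.7 -0.7 [None, 0.03, 0.08, 0.16, 0.36, 0.23]
0.7 -0.4 [None, None, 0.02, 0.11, 0.35, 0.19]
0.7 0 [None, None, None, None, 0.08, 0.0]
0.7 0.4 [0.08, None, 0.06, 0.02, 0.25, 0.01]
0.7 0.7 [0.0, 0.08, 0.02, 0.23, 0.02, 0.23]
0.8 -0.7 [None, None, None, 0.15, 0.31, 0.17]
0.8 -0.4 [None, None, None, 0.09, 0.26, 0.16]
0.8 0 [None, None, None, None, None, None]
0.8 0.4 [None, None, None, 0.03, 0.19, 0.03]
0.8 0.7 [0.03, 0.06, 0.02, 0.22, 0.23, 0.23]
```

View pics/top1c.png

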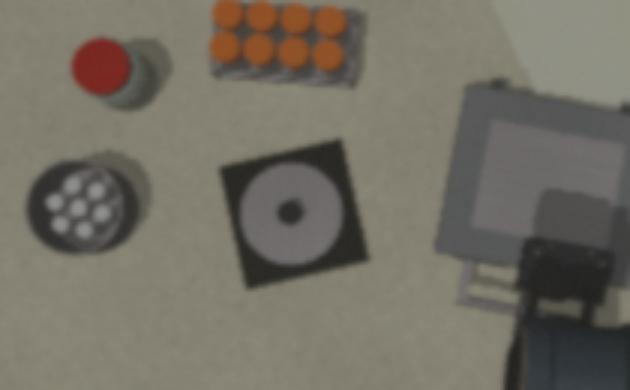

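The lid sits centred on the mat (crop (290,212)), and the pot, jar and rack are unchanged. Next I swing to a better elbow configuration near the bar and preview the tilted pinch.

Run:
```python
from h import *
lo=np.array([-2.59,-.33,-1.39,.1,-1.04,.21,-2.66]);hi=np.array([2.59,1.99,1.29,2.45,4.18,1.99,2.66])
mg=lambda q: None if q is None else (round(float(np.min(np.minimum(q-lo,hi-q))),2),int(np.argmin(np.minimum(q-lo,hi-q))+1))
env.move_j([1.95,.2,-.049,1.55,.024,1.3,-.082]); print(telemetry.current_tcp_pos(),telemetry.current_clock())
for t in (.4,.5,.55):
    print(t,[mg(solver.solve_ik(*barpose(q,t,1,b))) for q,b in ((0,90),(0,8),(.3,8),(.6,8),(1.02,8),(.73,8))])
```

```text
[-240.49619547 -547.72858694  392.00847236] 22.2
0.4 [(0.14, 4), (0.12, 6), (0.19, 6), (0.34, 4), (0.45, 2), (0.4, 4)]
0.5 [(0.05, 4), (0.07, 4), (0.04, 6), (0.22, 6), (0.39, 6), (0.29, 6)]
0.55 [None, None, (0.01, 6), (0.15, 6), (0.32, 6), (0.22, 6)]
```

```bash
cat > g.py <<'E'
from h import *
lo=np.array([-2.59,-.33,-1.39,.1,-1.04,.21,-2.66]);hi=np.array([2.59,1.99,1.29,2.45,4.18,1.99,2.66])
mg=lambda q: None if q is None else (round(float(np.min(np.minimum(q-lo,hi-q))),2),int(np.argmin(np.minimum(q-lo,hi-q))+1))
env.move_j([.35,.2,-.049,1.55,.024,1.3,-.082]); print(telemetry.current_tcp_pos(),telemetry.current_clock())
t=.5
try: 
    env.move_pose(*barpose(0,t,1,90)); print(mg(np.array(telemetry.current_joint_positions())))
    env.move_l(barpose(0,t,1,30)[0],feed=120); env.move_l(barpose(0,t,1,8)[0],feed=60)
except env.IKError as e: print("IK",e)
print(mg(np.array(telemetry.current_joint_positions())),telemetry.current_ft_force(),telemetry.current_clock(),telemetry.current_tcp_pos(),barpose(0,t,1,8)[0])
p,d=read_camera("side"); cv2.imwrite("pics/side3.png",cv2.resize(p[110:240,200:400,::-1],None,fx=4,fy=4))
E
python3 g.py
```

```text
[ 553.65563673 -226.83575076  392.15757291] 25.2083
(0.03, 4)
IK the arm cannot follow that straight line within its joint ranges
(0.03, 4) [ 0.76752195  0.75798736 -0.02842299] 26.2333 [ 422.68403545 -156.81326353  182.02579227] [ 459.42125521 -162.02062014  108.36725231]
```

View pics/side3.png

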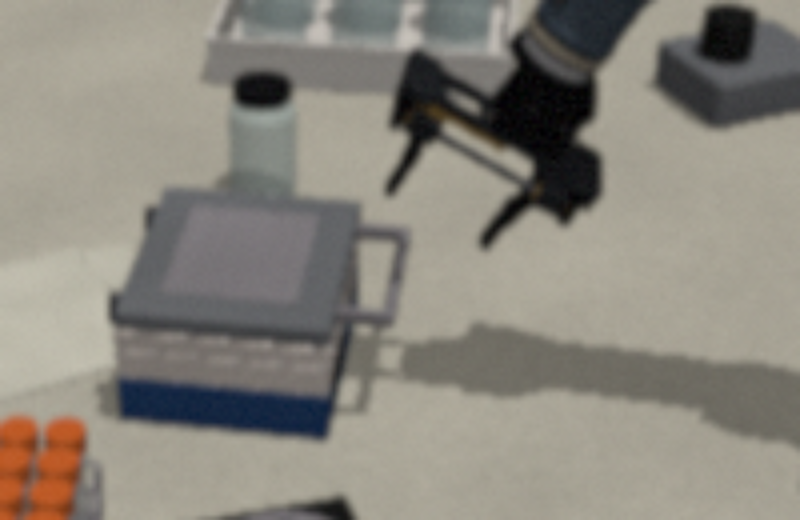

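The gripper (crop (490,120)) is correctly oriented, tilted toward the bar at about (395,280), but it is too near the joint limits at 0.5 rad. I'll use a 0.45 rad tilt with the bar at the TCP, about 8 mm from the tips, which still clears the plate. The descent will be vertical.

```bash
cat > g2.py <<'E'
from h import *
lo=np.array([-2.59,-.33,-1.39,.1,-1.04,.21,-2.66]);hi=np.array([2.59,1.99,1.29,2.45,4.18,1.99,2.66])
mg=lambda: np.round(np.minimum(np.array(telemetry.current_joint_positions())-lo,hi-np.array(telemetry.current_joint_positions())),2)
for t in (.45,.42):
    p,rv=barpose(0,t,1,11)
    try:
        env.move_pose(p+[0,0,60],rv); print(t,mg())
        env.move_l(p+[0,0,15],feed=120); env.move_l(p,feed=40); break
    except env.IKError as e: print("IK",e)
print(t,mg(),telemetry.current_ft_force(),telemetry.current_clock(),telemetry.current_tcp_pos(),p)
E
python3 g2.py
```

```text
0.45 [2.26 0.4  1.33 0.13 0.85 0.09 2.36]
IK the arm cannot follow that straight line within its joint ranges
0.42 [2.27 0.4  1.32 0.14 0.89 0.13 2.39]
IK the arm cannot follow that straight line within its joint ranges
0.42 [2.26 0.49 1.34 0.1  0.82 0.   2.33] [-0.75691881 -0.07760526 -0.18230611] 27.3417 [ 458.0135795  -161.94569876  126.23869242] [ 458.  -161.8  111. ]
```

```bash
cat >> h.py <<'E'
lo=np.array([-2.59,-.33,-1.39,.1,-1.04,.21,-2.66]);hi=np.array([2.59,1.99,1.29,2.45,4.18,1.99,2.66])
def bp(q,t,ph,b):
    rv,z0=tilt(t); r=R.from_rotvec(rv); r=R.from_rotvec(ph*r.as_matrix()[:,1])*r
    return H-235*np.cos(q)*F+235*np.sin(q)*Z+(11-b)*r.as_matrix()[:,2], r.as_rotvec()
E
python3 - <<'E'
from h import *
for t in (.42,.45):
  for ph in (-.6,-.45,-.3,-.15,0,.15,.3,.45,.6):
    L=[]
    for dz in (60,0):
        p,rv=bp(0,t,ph,11); q=solver.solve_ik(p+[0,0,dz],rv); L.append(None if q is None else (np.round(q,2).tolist(),round(float(np.minimum(q-lo,hi-q).min()),2)))
    print(t,ph,*L)
E
```

```text
0.42 -0.6 ([-0.97, 0.28, 0.94, 2.36, 0.93, 0.58, -1.15], 0.09) ([-0.94, 0.5, 0.97, 2.4, 0.94, 0.34, -1.25], 0.05)
0.42 -0.45 ([-0.88, 0.16, 0.9, 2.37, 0.88, 0.5, -1.01], 0.08) ([-0.88, 0.4, 0.98, 2.42, 0.87, 0.23, -1.07], 0.02)
0.42 -0.3 ([-0.6, 0.08, 0.68, 2.37, 0.74, 0.43, -0.79], 0.08) ([-0.45, 0.23, 0.55, 2.42, 1.01, 0.25, -1.1], 0.03)
0.42 -0.15 ([-0.26, 0.05, 0.44, 2.35, 0.36, 0.34, -0.33], 0.1) ([0.2, 0.19, -0.05, 2.39, 0.83, 0.21, -0.82], 0.0)
0.42 0 ([0.28, 0.07, 0.0, 2.31, -0.16, 0.34, 0.27], 0.13) ([-0.27, 0.22, 0.63, 2.4, -0.93, 0.25, 1.05], 0.04)
0.42 0.15 ([0.77, 0.13, -0.38, 2.27, -0.49, 0.43, 0.69], 0.18) ([0.75, 0.24, -0.39, 2.32, -0.62, 0.27, 0.84], 0.06)
0.42 0.3 ([0.99, 0.19, -0.52, 2.23, -0.66, 0.55, 0.93], 0.22) ([0.97, 0.31, -0.53, 2.28, -0.75, 0.39, 1.07], 0.17)
0.42 0.45 ([1.07, 0.27, -0.53, 2.19, -0.75, 0.68, 1.09], 0.26) ([1.09, 0.39, -0.57, 2.23, -0.79, 0.53, 1.2], 0.22)
0.42 0.6 ([1.14, 0.35, -0.55, 2.14, -0.78, 0.8, 1.18], 0.26) ([1.16, 0.48, -0.6, 2.18, -0.79, 0.66, 1.26], 0.25)
0.45 -0.6 ([-1.03, 0.3, 1.01, 2.38, 0.95, 0.54, -1.19], 0.07) ([-0.96, 0.51
[... 246 characters left out ...]
15, 0.22, -1.25], 0.01)
0.45 -0.15 ([-0.24, 0.05, 0.42, 2.37, 0.42, 0.3, -0.39], 0.08) ([0.38, 0.2, -0.24, 2.4, 1.1, 0.22, -1.08], 0.01)
0.45 0 ([0.32, 0.07, -0.03, 2.33, -0.19, 0.3, 0.31], 0.09) ([1.16, 0.34, -0.99, 2.35, 1.03, 0.27, -0.85], 0.06)
0.45 0.15 ([0.81, 0.12, -0.42, 2.28, -0.55, 0.4, 0.76], 0.17) ([0.75, 0.24, -0.38, 2.34, -0.77, 0.24, 1.0], 0.03)
0.45 0.3 ([1.01, 0.19, -0.54, 2.24, -0.71, 0.52, 1.0], 0.21) ([1.03, 0.32, -0.58, 2.29, -0.81, 0.36, 1.14], 0.15)
0.45 0.45 ([1.1, 0.27, -0.56, 2.2, -0.79, 0.66, 1.15], 0.25) ([1.13, 0.4, -0.62, 2.24, -0.83, 0.5, 1.25], 0.21)
0.45 0.6 ([1.17, 0.36, -0.58, 2.15, -0.8, 0.79, 1.23], 0.24) ([1.21, 0.49, -0.64, 2.19, -0.8, 0.64, 1.3], 0.24)
```

```bash
cat > g3.py <<'E'
from h import *
mg=lambda: np.minimum(np.array(telemetry.current_joint_positions())-lo,hi-np.array(telemetry.current_joint_positions())).min().round(2)
ok=0
for t,ph in ((.52,.42),(.5,.4),(.48,.4)):
    p,rv=bp(0,t,ph,11)
    try:
        env.move_pose(p+[0,0,60],rv); print(t,mg())
        env.move_l(p+[0,0,15],feed=120); env.move_l(p,feed=40); ok=1; break
    except env.IKError as e: print("IK",e)
print(t,ph,mg(),telemetry.current_ft_force(),telemetry.current_clock(),telemetry.current_tcp_pos(),p)
if ok:
    env.clamp(); print(telemetry.current_width(),telemetry.current_gripper_force(),telemetry.current_ft_force(),telemetry.current_tcp_pos(),telemetry.current_clock())
p,d=read_camera("side"); cv2.imwrite("pics/side4.png",cv2.resize(p[110:240,200:400,::-1],None,fx=4,fy=4))
E
python3 g3.py
```

```text
0.52 0.16
0.52 0.42 0.08 [ 0.16264249 -0.19707693  0.20322467] 29.3667 [ 457.92527106 -161.78378218  110.87267516] [ 458.  -161.8  111. ]
11.120598087396404 30.000057220458984 [-0.77415239  1.01501511  0.50705276] [ 458.11999245 -161.81815012  111.06644162] 30.575
```

View pics/side4.png

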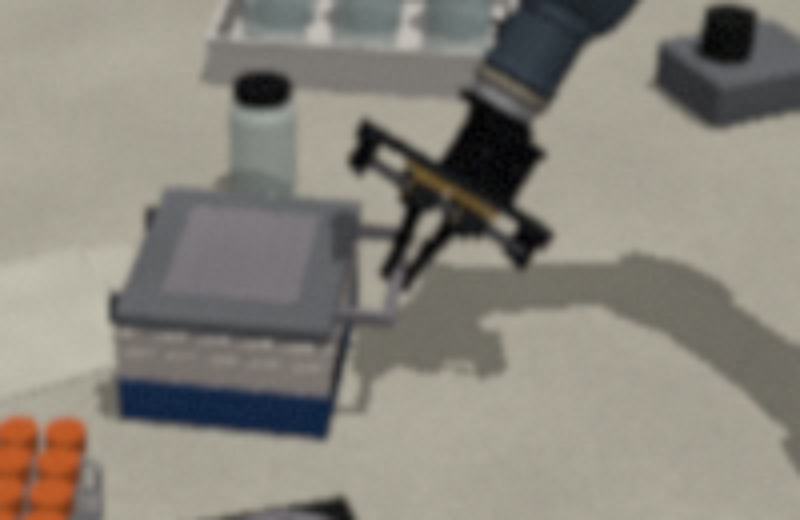

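The bar is pinched: width is 11 mm, and the fingers straddle it at crop (395,275). Now I raise it along the arc.

```bash
cat > g4.py <<'E'
from h import *
t,ph=.52,.42
p0=telemetry.current_tcp_pos()
for q in np.r_[.06,.12:1.03:.1]:
    env.move_l(bp(q,t,ph,11)[0],feed=70)
    w=telemetry.current_width()
    print(round(q,2),round(float(w),1),np.round(telemetry.current_ft_force(),1),round(telemetry.current_clock(),1))
    if w<9: print("SLIP"); break
env.wait(.2)
p,d=read_camera("side"); cv2.imwrite("pics/side5.png",cv2.resize(p[60:240,200:400,::-1],None,fx=3.3,fy=3.3)); np.save("pics/side5.npy",d)
E
python3 g4.py
```

```text
0.06 10.9 [ 2.2  0.3 -2.4] 31.0
0.12 11.2 [ 1.4 -0.4 -1.3] 31.3
0.22 11.2 [-2.1  0.1 -1.7] 31.8
0.32 11.1 [-6.1 -0.1  1.1] 32.3
0.42 10.9 [-8.9 -1.5  2.1] 32.8
0.52 11.0 [-10.5  -1.6   4.1] 33.3
0.62 11.2 [-9.4 -1.7  3.7] 33.7
0.72 10.9 [-5.5 -0.9  1.8] 34.2
0.82 11.2 [-2.3 -2.2  1. ] 34.7
0.92 11.1 [-3.5 -4.6  2.2] 35.2
1.02 11.2 [-3.5 -4.3  1.6] 35.7
```

View pics/side5.png

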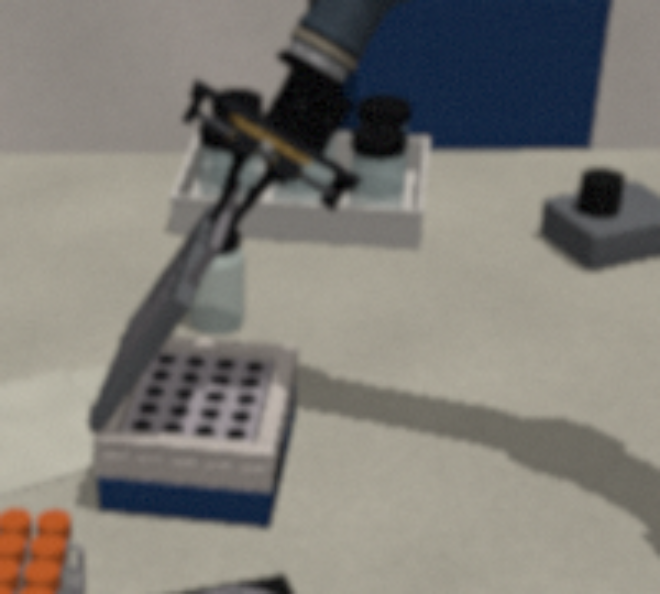

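The cover is up at about 1.02 rad, with the plate running from crop (100,425) to (225,215) and the bar still gripped. Now I ease it back to about 0.73 rad and check the angle with a plane fit.

```bash
cat > g5.py <<'E'
from h import *
t,ph=.52,.42
def ang(tag):
    p,d=read_camera("top"); P=cloud("top",d).reshape(-1,3); col=p.reshape(-1,3)
    a=(H-P)@F; h=P[:,2]-111; s=(P-H)@np.array([-F[1],F[0],0])
    k=(s>55)&(s<100)&(a>15)&(a<185)&(h>15)&(h<260)&(d.reshape(-1)>0)
    for _ in range(4):
        c=np.polyfit(a[k],h[k],1); k&=abs(h-np.polyval(c,a))<12
    print(tag,"plate angle",np.arctan(c[0]),k.sum())
ang(1.02)
for q in (.95,.88,.81,.77,.73):
    env.move_l(bp(q,t,ph,11)[0],feed=50)
    print(q,round(float(telemetry.current_width()),1),np.round(telemetry.current_ft_force(),1),round(telemetry.current_clock(),1))
env.wait(.4); ang(.73)
print(np.round(telemetry.current_tcp_pos()-bp(.73,t,ph,11)[0],1),telemetry.current_gripper_force(),telemetry.current_clock())
p,d=read_camera("side"); cv2.imwrite("pics/side6.png",p[:,:,::-1])
E
python3 g5.py
```

```text
1.02 plate angle 0.9869627338586239 390
0.95 11.1 [ 0.6 -5.1  0.3] 36.5
0.88 11.2 [ 0.9 -4.9  0.3] 36.9
0.81 11.4 [ 0.1 -5.8  0.8] 37.4
0.77 10.7 [ 0.6 -5.7 -0.5] 37.7
0.73 11.1 [ 1.5 -5.2  0.6] 38.1
0.73 plate angle 0.7044095644824592 614
[0.2 0.  0.1] 30.007384121418 38.5333
```

View pics/side6.png

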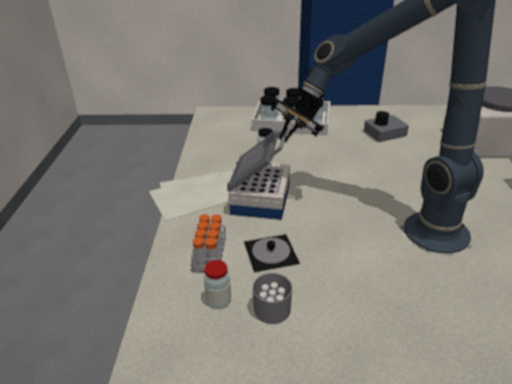

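The cover is held part-open at (257,160), with the plane fit reading 0.70 to 0.73 rad after a peak of about 0.99 to 1.02. The lid is flat on the mat at (271,251), and the pot, jars and rack are in place.

```bash
python3 -c "
from plant import env
print(env.sign_off())"
```

```text
the job is handed in; nothing more can be done
None
```

The job is handed in at about 39 s of the 54 s: the lid lies knob up and let go near the middle of the mat, and the cover was raised to about 1.0 rad and eased back. The fingers still hold it at about 0.72 rad, roughly ten degrees below balance; the final picture shows the pot, jars and rack in place, and sign-off returned no verdict.

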